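# Find the cutter pack that rattles

### The arm

A 6-joint arm with a two-finger parallel gripper is mounted at the origin on the work surface. World frame = base frame: x ahead of the robot, y to its left, z up, the work surface at z = 0. Lengths are in mm, angles in rad, forces in N, time in s.
With the tool pointing down it reaches from about 300 to 775 mm from the base axis. Payload 14.6 kg.
Tool frame: the origin (TCP) lies on the centre line of the jaws, within the pads' length; the fingertips stand 19 mm ahead of it and the grasp point (between the pads) is the TCP (bot.tip_reach is the distance from the TCP to the fingertips, in mm); y points along the fingers, x is the direction in which the jaws open and shut, and the axes are right-handed (so a half turn about y gives the same grasp; the last joint's range is limited). The gripper opens to 85 mm and grips with 20 to 120 N. Pads are 22 mm wide; open, the fingers measure 114 mm over their backs; the gripper's body (76 mm by 85 mm) begins 54 mm behind the grasp point. The pads swing forward as they close: fully open they stand 13 mm farther back than shut.
Start: joints at [-1.404, 0.3, 1.521, -0, 1.321, -0.067], TCP at [127.415, -535.028, 250.281] pointing down, gripper open.
Joint ranges: [-3.03, 3.03], [-0.79, 2.21], [0.23, 2.52], [-1.04, 4.18], [0, 3.07], [-2.55, 2.55]. Speed limits (rad/s): [2.22, 2.22, 2.57, 3.14, 3.14, 3.14].

### API

Orientations are given as a unit quaternion [w, x, y, z].
In Python, from rig import bot gives the robot as it stands. Calls block until the motion is done:
- bot.move_to(position, orientation): joint-space move of the TCP to a pose.
- bot.servo_line(position, attitude=None, speed=150, until_force=None): straight line of the TCP; attitude=None keeps the orientation; speed is the mean speed in mm/s. With until_force (N) it stops when the force on the tool has changed by that much, and returns True; else False.
- bot.move_joints(angles): joint-space move.
- bot.move_gripper(opening, grip_force=None): finger opening in mm; grip_force is the grip in N (None keeps the last); returns when the fingers have stopped.
- bot.dwell(seconds).
- bot.ik(position, orientation): joint angles nearest the present ones, or None.
- bot.read_state(): the state.
- bot.read_camera(name): name is "scene" or "side" or "wrist"; returns a dict with "image" (384x512x3 uint8, blue, green, red), "depth" (384x512 float32, mm along the optical axis (not along the pixel's ray), 0 where there is no reading), "fovy" (degrees; the focal length in pixels is half the picture's height over the tangent of half this angle, whatever the lens; pixels are square), "cx", "cy" (the principal point, pixels), "eye" and "attitude" of the camera in the world; the wrist camera has in their place "mount" (4x4, takes a point from camera to tool coordinates, whose origin is the TCP and whose axes are the tool frame's). Camera axes: x right, y down, z forward; pixel columns grow to the right and rows downward; lengths in mm; the calibration is good to about 2 mm. A picture is of the moment at which its call begins: read the wrist's pose just before it.
A pose or a line that the arm cannot do raises bot.MotionError and nothing moves.
- bot.finish_job(): hands the job in, once; it reports no verdict.
The state is a dict: "clock": time; "joint_positions": joint angles; "qvel": joint speeds; "effort": joint torques, N m; "ee_pos": TCP position; "tool_rot": TCP orientation; "ft_force": force on the tool from outside, world axes, zero at the start; "moment": the same for the moment, N m; "grip_width": finger opening in mm.
Only numpy, scipy, OpenCV 4.12 (cv2) and the standard library are available. Lean on these libraries where they do the work, as an engineer would, in place of code of your own. Each camera call takes 0.05 s, during which the arm holds its last target.

### The job

Slide the carrier with its three cutter packs along to the next station, until it clicks home there. In just one of the packs the cutter has come loose: lift the packs off one at a time and shake them briskly end to end, several strokes, to find the one that rattles, and set those that do not rattle back in their own nests. Finish while still holding the rattling pack in the gripper, level and still, out past the far side of the slide and about 20 cm above the bench; leave everything else on the bench alone.

Things in the scene. Friction and masses are not known exactly. Their poses are not given: they have to be found in the camera images.
- slide: Transfer slide fixed to the bench: dark steel base plate 210 x 470 x 20 mm (x -105 to 105, y -125 to 345) with two rails along its y. Origin on the bench below the carrier's middle nest when the carrier is at the next station; x points across to the far side, z up. Place and yaw (up to 0.15 rad) vary. Beyond the carrier's far edge a steel bar has one notch per station.
- carrier (a joint): Carrier's travel in m, growing towards the slide's -y: 0 at the first station, where it starts, 0.160 at the next. A sprung ball drops into a notch at each: about 10 N along the slide to leave it, about 1 N between (damping 14 N per m/s); let go within 3 mm of a station, the carrier is drawn in. End stops 3 mm past both stations.
- push_post (a point): Black upright round post on the carrier's +y end, 22 mm in diameter; it moves the carrier. The point is on its axis, 18 mm below its top, 28 mm above the carrier's plate, 74 mm above the bench. Frame as the slide's. The next pack's side is 44 mm from the post's surface. The rails give nothing sideways: push the post or hold it loosely.
- nest_left (a point): Nest on the carrier, farthest left, next to the push post (the +y end of the carrier). The point is where the pack's centre lies at rest, 75 mm above the bench, 29 mm above the plate. Saddles at x = +/-44 mm (16 wide) with cheeks and end lips 10 mm up the pack's sides (play 3 mm each side in y, 4 mm each end in x); open round the pack's middle, x +/-36. Frame as the slide's.
- nest_middle (a point): Nest on the carrier, in the middle. The point is where the pack's centre lies at rest, 75 mm above the bench, 29 mm above the plate. Saddles at x = +/-44 mm (16 wide) with cheeks and end lips 10 mm up the pack's sides (play 3 mm each side in y, 4 mm each end in x); open round the pack's middle, x +/-36. Frame as the slide's.
- nest_right (a point): Nest on the carrier, the one farthest from the push post (the -y end). The point is where the pack's centre lies at rest, 75 mm above the bench, 29 mm above the plate. Saddles at x = +/-44 mm (16 wide) with cheeks and end lips 10 mm up the pack's sides (play 3 mm each side in y, 4 mm each end in x); open round the pack's middle, x +/-36. Frame as the slide's.
- pack_left_mid (a point): Centre of the closed grey cutter pack that starts in nest_left: a square tube 120 mm long (its x, along the slide's x), 34 x 34 across, ribbed cap on the +x end from x = 16; 44 mm clear to the next pack. About 0.35 kg; all look and weigh alike. In two the 0.25 kg cutter is fast; in one, new each time, it slides 22 mm end to end (friction 0.1) and knocks: sharp jolts in the tool force along x.
- pack_middle_mid (a point): Centre of the closed grey cutter pack that starts in nest_middle: a square tube 120 mm long (its x, along the slide's x), 34 x 34 across, ribbed cap on the +x end from x = 16; 44 mm clear to the next pack. About 0.35 kg; all look and weigh alike. In two the 0.25 kg cutter is fast; in one, new each time, it slides 22 mm end to end (friction 0.1) and knocks: sharp jolts in the tool force along x.
- pack_right_mid (a point): Centre of the closed grey cutter pack that starts in nest_right: a square tube 120 mm long (its x, along the slide's x), 34 x 34 across, ribbed cap on the +x end from x = 16; 44 mm clear to the next pack. About 0.35 kg; all look and weigh alike. In two the 0.25 kg cutter is fast; in one, new each time, it slides 22 mm end to end (friction 0.1) and knocks: sharp jolts in the tool force along x.
- bushing: Bystander: plain steel bushing standing on the bench, 64 mm in diameter, 75 mm high; origin at the centre of its underside.
- clamp_block: Bystander: steel clamp block with an upright bolt, 50 x 36 mm, 76 mm high; origin at the centre of its underside.
- tub: Bystander: white plastic tub of bolts, 112 mm across, 65 mm high; origin at the centre of its underside.
Mind the look-alikes: they are no part of the job. What is shaped like the part that bears pack_middle_mid but pink or yellow is not meant.

How it is judged (in metres and radians):
On the way, in this order (a step that is already met when the one before it is completed fails the run):
1. the carrier is seated at the next station with all three packs in their nests (value of joint carrier between 0.157 and 0.163 m and velocity of joint carrier between -0.01 and 0.01 m/s and distance between pack_left_mid and nest_left below 0.009 m and distance between pack_middle_mid and nest_middle below 0.009 m and distance between pack_right_mid and nest_right below 0.009 m), for 0.2 s.
2. the rattling pack has been lifted out of its nest and shaken: its cutter has slid to the cap end (value of joint carrier between 0.157 and 0.163 m and ((distance between cutter_loose_c0 and pack_left_mid below 0.03 m and z of pack_left_mid in the frame of nest_left above 0.015 m and x of cutter_loose_c0 in the frame of pack_left_mid above 0.006 m) or (distance between cutter_loose_c0 and pack_middle_mid below 0.03 m and z of pack_middle_mid in the frame of nest_middle above 0.015 m and x of cutter_loose_c0 in the frame of pack_middle_mid above 0.006 m) or (distance between cutter_loose_c0 and pack_right_mid below 0.03 m and z of pack_right_mid in the frame of nest_right above 0.015 m and x of cutter_loose_c0 in the frame of pack_right_mid above 0.006 m))).
3. and back to the other end (value of joint carrier between 0.157 and 0.163 m and ((distance between cutter_loose_c0 and pack_left_mid below 0.03 m and z of pack_left_mid in the frame of nest_left above 0.015 m and x of cutter_loose_c0 in the frame of pack_left_mid below -0.006 m) or (distance between cutter_loose_c0 and pack_middle_mid below 0.03 m and z of pack_middle_mid in the frame of nest_middle above 0.015 m and x of cutter_loose_c0 in the frame of pack_middle_mid below -0.006 m) or (distance between cutter_loose_c0 and pack_right_mid below 0.03 m and z of pack_right_mid in the frame of nest_right above 0.015 m and x of cutter_loose_c0 in the frame of pack_right_mid below -0.006 m))).
At the end, for the whole second after the job is handed in: The rattling pack is held in the fingers, its centre over 160 mm above the bench and over 100 mm beyond the slide's middle line, within 14 degrees of level, slower than 30 mm/s; the other two lie within 9 mm of their own nest points; the carrier stands at 0.157 to 0.163 (value of joint carrier between 0.157 and 0.163 m and ((distance between cutter_loose_c0 and pack_left_mid below 0.03 m and contact force between pack_left and the fingers above 1 N and height (world z) of pack_left_mid above 0.16 m and x of pack_left_mid in the frame of slide above 0.1 m and angle between pack_left_mid's own x axis and vertical between 1.32 and 1.82 rad and linear speed of pack_left below 0.03 m/s and distance between pack_middle_mid and nest_middle below 0.009 m and distance between pack_right_mid and nest_right below 0.009 m) or (distance between cutter_loose_c0 and pack_middle_mid below 0.03 m and contact force between pack_middle and the fingers above 1 N and height (world z) of pack_middle_mid above 0.16 m and x of pack_middle_mid in the frame of slide above 0.1 m and angle between pack_middle_mid's own x axis and vertical between 1.32 and 1.82 rad and linear speed of pack_middle below 0.03 m/s and distance between pack_left_mid and nest_left below 0.009 m and distance between pack_right_mid and nest_right below 0.009 m) or (distance between cutter_loose_c0 and pack_right_mid below 0.03 m and contact force between pack_right and the fingers above 1 N and height (world z) of pack_right_mid above 0.16 m and x of pack_right_mid in the frame of slide above 0.1 m and angle between pack_right_mid's own x axis and vertical between 1.32 and 1.82 rad and linear speed of pack_right below 0.03 m/s and distance between pack_left_mid and nest_left below 0.009 m and distance between pack_middle_mid and nest_middle below 0.009 m))); the arm keeps its last pose, push and grip.
It fails at once if the steel bushing is knocked or moved by more than 30 mm (distance of bushing from where it was at the start of the episode above 0.03 m).
It fails at once if the clamp block is knocked or moved by more than 30 mm (distance of clamp_block from where it was at the start of the episode above 0.03 m).
It fails at once if the tub of bolts is knocked or moved by more than 30 mm (distance of tub from where it was at the start of the episode above 0.03 m).
It fails at once if a pack is dropped off the carrier (height (world z) of any of pack_left_mid, pack_middle_mid, pack_right_mid below 0.05 m).
It also fails if it takes over 72 s, if anything falls off the work surface, if the arm or the gripper's body presses on something with over 40 N, if the wrist force passes 120 N, or if a joint passes its speed limit or range.

## Working session

There is one attempt and no reset: what is moved stays moved. The work goes in short steps, each a Python script; the robot and the scene stay as the last script left them, time stands still between calls to the robot, and variables do not carry over. Pictures are saved under pics/ and viewed, and the job is handed in when it is done.

```bash
ls; mkdir -p pics
python3 - <<'E'
from rig import bot
import cv2,numpy as np
for n in ["scene","side","wrist"]:
    c=bot.read_camera(n)
    cv2.imwrite(f"pics/{n}0.png",c["image"])
    np.savez(f"pics/{n}0.npz",**c)
    print(n,{k:v for k,v in c.items() if k not in("image","depth")})
s=bot.read_state();print(s)
E
```

```text
pics
scene {'fovy': 50.41932009499891, 'cx': 256.33098182286204, 'cy': 191.55844727163313, 'eye': array([1201.00068103, -199.41867683, 1162.85441515]), 'attitude': array([-0.22829085,  0.76454131,  0.57549137, -0.17935872])}
side {'fovy': 42.21511638761049, 'cx': 265.79237008905966, 'cy': 195.82262795274832, 'eye': array([ 477.22767833, 1001.85419703, 1084.52316979]), 'attitude': array([-0.00279754, -0.01986241,  0.92420495, -0.38136973])}
wrist {'fovy': 71.86105759878882, 'cx': 253.48029796946233, 'cy': 186.51428329246778, 'mount': array([[ 9.99998807e-01,  3.50551592e-04,  1.50464499e-03,
        -8.87808868e-01],
       [-1.30588723e-03, -3.28614357e-01,  9.44463286e-01,
        -1.23573992e+02],
       [ 8.25531056e-04, -9.44464124e-01, -3.28613507e-01,
         8.40000354e+01],
       [ 0.00000000e+00,  0.00000000e+00,  0.00000000e+00,
         1.00000000e+00]])}
{'clock': 0.15, 'joint_positions': array([-1.40359319e+00,  3.00349500e-01,  1.52139080e+00, -4.09049926e-06,
        1.32068212e+00, -6.65937344e-02]), 'qvel': array([-1.11830423e-03, -1.55321872e-03, -2.40411812e-03, -1.96114352e-04,
       -5.65231472e-05,  2.74059160e-04]), 'effort': array([ 1.01926900e-03, -5.43665636e+01, -3.61884785e+01, -7.58768783e-05,
        3.15377882e-03,  3.88319086e-05]), 'ee_pos': array([ 127.39640671, -534.89900696,  249.86851369]), 'tool_rot': array([ 0.55509965, -0.55470823,  0.43848962, -0.43805252]), 'ft_force': array([-0.29123616, -0.24035992,  0.40683476]), 'moment': array([-0.01422719, -0.06785128, -0.01023506]), 'grip_width': 85.13833887476179}
```

View pics/scene0.png

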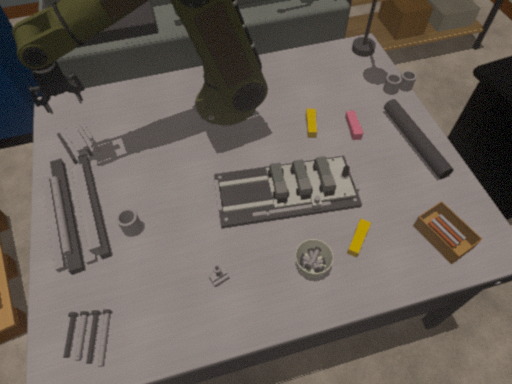

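View pics/side0.png

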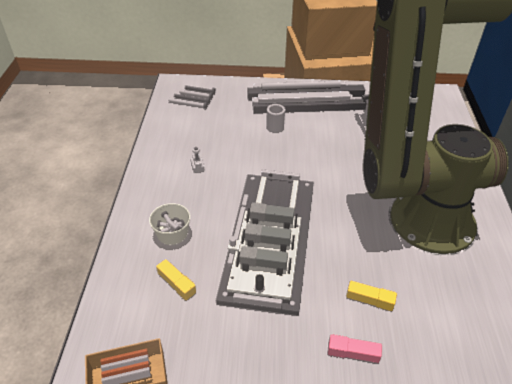

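```bash
cat > h.py <<'E'
import numpy as np,cv2
from scipy.spatial.transform import Rotation as R
def rot(q): return R.from_quat(np.asarray(q),scalar_first=True).as_matrix()
def cloud(c,pose=None):
    im=c["image"];d=c["depth"];H,W=d.shape
    f=H/2/np.tan(np.radians(float(c["fovy"]))/2)
    v,u=np.mgrid[:H,:W]
    P=np.stack([(u-c["cx"])/f*d,(v-c["cy"])/f*d,d],-1)
    if "mount" in c:
        m=np.asarray(c["mount"]);P=P@m[:3,:3].T+m[:3,3]
        A,e=rot(pose[1]),pose[0]
    else: A,e=rot(c["attitude"]),c["eye"]
    P=P@A.T+np.asarray(e)
    P[d==0]=np.nan
    return P
E
python3 - <<'E'
from h import *
for n in ["scene","side"]:
    c=dict(np.load(f"pics/{n}0.npz"));P=cloud(c)
    # ortho x 250..650, y -350..250 at 1px=1mm
    m=np.isfinite(P[...,0]);p=P[m];im=c["image"][m]
    s=p[:,2].argsort();p=p[s];im=im[s]
    O=np.zeros((400,600,3),np.uint8);
    r=(650-p[:,0]).astype(int);q=(300-p[:,1]).astype(int)
    for dr in range(3):
        for dq in range(3):
            ok=(r+dr>=0)&(r+dr<400)&(q+dq>=0)&(q+dq<600)
            O[r[ok]+dr,q[ok]+dq]=im[ok]
    cv2.imwrite(f"pics/o_{n}.png",O)
    # sizes of height bands
    w=(p[:,0]>200)&(p[:,0]<700)&(abs(p[:,1])<400)
    print(n,np.histogram(p[w,2],bins=np.arange(-10,130,4)))
E
```

```text
scene (array([  139,  3992, 12043,  4327,   251,   124,   607,  1572,   683,
         335,   408,   371,   187,   777,   860,   169,    83,    84,
         118,   146,    80,    71,    67,    58,   220,   602,   207,
           3,     0,     0,     0,     0,     0,     0]), array([-10,  -6,  -2,   2,   6,  10,  14,  18,  22,  26,  30,  34,  38,
        42,  46,  50,  54,  58,  62,  66,  70,  74,  78,  82,  86,  90,
        94,  98, 102, 106, 110, 114, 118, 122, 126]))
side (array([   19,  1398, 12366, 10078,  1025,   136,   284,  1741,  1434,
         307,   434,   626,   308,   824,  1659,   350,   103,   149,
         159,   300,   246,   150,   175,   152,   191,   797,   621,
          37,     0,     0,     0,     0,     0,     0]), array([-10,  -6,  -2,   2,   6,  10,  14,  18,  22,  26,  30,  34,  38,
        42,  46,  50,  54,  58,  62,  66,  70,  74,  78,  82,  86,  90,
        94,  98, 102, 106, 110, 114, 118, 122, 126]))
```

View pics/o_scene.png

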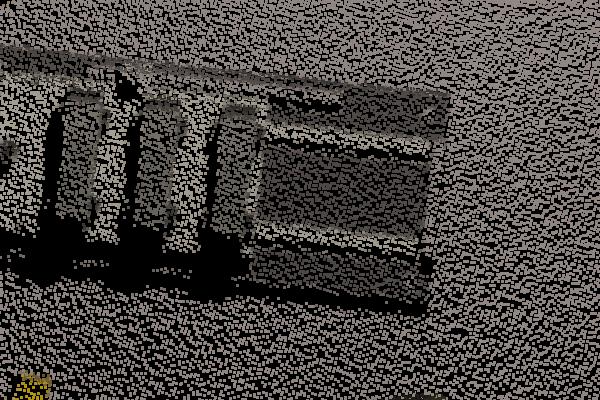

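View pics/o_side.png

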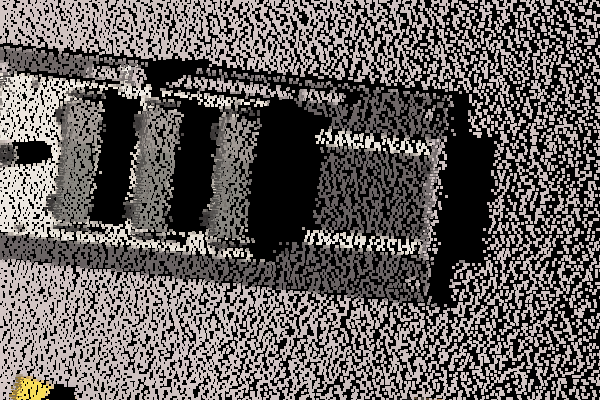

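Run:
```python
from h import *
from scipy.ndimage import label
from scipy.optimize import minimize
for n in ["scene","side"]:
    c=dict(np.load(f"pics/{n}0.npz"));P=cloud(c).reshape(-1,3)
    P=P[np.isfinite(P[:,0])]
    w=(P[:,0]>350)&(P[:,0]<620)&(P[:,1]>-200)&(P[:,1]<400)
    P=P[w]
    T=P[P[:,2]>80]
    # cluster
    G=np.zeros((300,640),np.uint8);G[(T[:,0]-340).astype(int),(T[:,1]+210).astype(int)]=1
    G=cv2.dilate(G,np.ones((5,5)))
    k,L,st,ce=cv2.connectedComponentsWithStats(G)
    for i in range(1,k):
        idx=L[(T[:,0]-340).astype(int),(T[:,1]+210).astype(int)]==i
        if idx.sum()<8: continue
        t=T[idx]; r=cv2.minAreaRect(t[:,:2].astype(np.float32))
        t2=t[t[:,2]>89]
        print(n,i,idx.sum(),np.round(r[0],1),np.round(r[1],1),round(r[2],2),"z",np.percentile(t[:,2],[5,50,95]).round(1),"mean",t2.mean(0).round(1))
    b=P[(P[:,2]>13)&(P[:,2]<60)]
    r=cv2.minAreaRect(b[:,:2].astype(np.float32));print(n,"base",r)
```

```text
scene 1 355 [475.   67.3] [ 37.2 123.9] 84.79 z [86.2 91.9 95.9] mean [480.1  66.9  92.5]
scene 2 355 [484.5 145.1] [ 37.  124.7] 83.77 z [84.6 91.9 95.5] mean [489.3 144.2  92.6]
scene 4 362 [493.1 223.2] [ 39.3 122.2] 82.45 z [84.2 91.9 96. ] mean [496.8 221.7  92.5]
scene 5 40 [500.2 291.6] [21.4 20.4] 11.64 z [82.2 90.6 94.7] mean [500.7 292.9  92.1]
scene base ((478.1709899902344, 95.83946228027344), (470.47418212890625, 216.61325073242188), 83.9287338256836)
side 1 542 [473.9  67.5] [ 41.3 120.2] 82.96 z [82.8 93.2 97. ] mean [475.1  68.8  93.8]
side 2 597 [482.4 144.4] [ 42.5 120.5] 82.79 z [81.9 93.  96.9] mean [484.1 145.8  93.6]
side 3 657 [490.5 221.2] [ 43.4 120.3] 84.65 z [82.8 92.9 96.8] mean [491.7 223.2  93.5]
side 4 76 [497.9 294.4] [19.5 20.7] 2.61 z [81.1 91.8 95.2] mean [498.2 294.4  93. ]
side 6 21 [574.4 166.6] [15.9 16.2] 85.05 z [80.3 81.5 85. ] mean [nan nan nan]
side base ((476.5216979980469, 91.73858642578125), (479.70867919921875, 210.18267822265625), 83.75737762451172)<stdin>:19: RuntimeWarning: Mean of empty slice.
  ret = um.true_divide(
```

```bash
cat >> h.py <<'E'
psi=-0.109
ux=np.array([np.cos(psi),np.sin(psi),0]);uy=np.array([-np.sin(psi),np.cos(psi),0]);ez=np.array([0,0,1.])
O=np.array([465.9,-14.2,0])
Q=R.from_matrix(np.stack([-uy,-ez,ux],1)).as_quat(scalar_first=True)
def L(x,y,z): return O+x*ux+y*uy+z*ez
E
python3 - <<'E'
from rig import bot
from h import *
for p in [(0,160+150,150),(0,160+150,78),(0,150,78),(0,78,75),(0,0,75),(0,-78,75),(-40,-78,180),(40,-78,180),(40,78,180),(150,-78,200),(150,78,200),(150,0,200)]:
    q=bot.ik(L(*p),Q); print(p,L(*p).round(),None if q is None else q.round(2))
E
```

```text
(0, 310, 150) [500. 294. 150.] [ 0.47  0.46  1.54 -0.    1.14  2.15]
(0, 310, 78) [500. 294.  78.] [ 0.47  0.56  1.59 -0.    1.    2.15]
(0, 150, 78) [482. 135.  78.] [ 0.2   0.41  1.82 -0.    0.91  1.88]
(0, 78, 75) [474.  63.  75.] [ 0.06  0.38  1.88 -0.    0.89  1.74]
(0, 0, 75) [466. -14.  75.] [-0.11  0.35  1.91 -0.    0.88  1.57]
(0, -78, 75) [457. -92.  75.] [-0.28  0.36  1.91 -0.    0.88  1.4 ]
(-40, -78, 180) [418. -87. 180.] [-0.29  0.1   1.93 -0.    1.11  1.39]
(40, -78, 180) [497. -96. 180.] [-0.26  0.28  1.73 -0.    1.14  1.42]
(40, 78, 180) [514.  59. 180.] [ 0.04  0.3   1.69 -0.    1.15  1.72]
(150, -78, 200) [ 607. -108.  200.] [-0.24  0.49  1.38 -0.    1.27  1.44]
(150, 78, 200) [623.  47. 200.] [ 0.02  0.51  1.35 -0.    1.28  1.7 ]
(150, 0, 200) [615. -31. 200.] [-0.11  0.49  1.38 -0.    1.27  1.57]
```

Run:
```python
from rig import bot
from h import *
bot.move_to(L(0,310,180),Q)
bot.move_gripper(38,20)
s=bot.read_state();print(s["clock"],s["ee_pos"]-L(0,310,180),s["grip_width"],s["ft_force"])
c=bot.read_camera("wrist");cv2.imwrite("pics/w1.png",c["image"]);
P=cloud(c,(s["ee_pos"],s["tool_rot"]))
p=(P-O);X=p@ux;Y=p@uy;Z=p[...,2]
m=(abs(X)<25)&(abs(Y-310)<25)&(Z>85)&(Z<100)
print(m.sum(),X[m].min(),X[m].max(),Y[m].min(),Y[m].max(),np.median(Z[m]))
m=(abs(X)<70)&(abs(Y-238)<30)&(Z>88)&(Z<100)
print(m.sum(),np.percentile(X[m],[1,99]),np.percentile(Y[m],[1,99]),np.median(Z[m]))
m=(abs(X)<70)&(abs(Y-160)<30)&(Z>88)&(Z<100)
print(m.sum(),np.percentile(X[m],[1,99]),np.percentile(Y[m],[1,99]),np.median(Z[m]))
```

```text
3.8667 [0.00375009 0.02043468 0.00245678] 38.16653876986816 [-7.39050450e-04 -3.45734002e-01 -8.61970060e-01]
481 -10.11615983222317 10.539578702897543 298.4889666363261 320.3017247379342 91.75623759325568
5348 [-56.81481285  59.46127199] [220.38905288 255.45540424] 92.4591883299167
5594 [-56.92465205  59.65481323] [142.3837815  177.93927042] 92.52624248182894
```

View pics/w1.png

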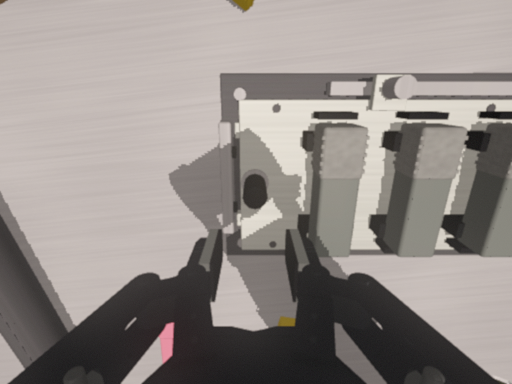

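Run:
```python
from rig import bot
from h import *
def st(t):
    s=bot.read_state();p=s["ee_pos"]-O
    print(t,round(s["clock"],2),"loc",np.round([p@ux,p@uy,p[2]],2),"F",np.round([s["ft_force"]@ux,s["ft_force"]@uy,s["ft_force"][2]],2),round(s["grip_width"],2));return p@uy
print(bot.servo_line(L(0,310,78),speed=100,until_force=15));st("down")
print(bot.servo_line(L(0,292,78),speed=15,until_force=4));y0=st("contact")
```

```text
False
down 5.08 loc [3.0000e-01 3.1022e+02 7.8700e+01] F [-0.31 -0.51 -0.18] 37.84
True
contact 5.8 loc [-5.0000e-02  3.0051e+02  7.7890e+01] F [1.1  1.41 1.72] 38.35
```

```bash
cat >> h.py <<'E'
def st(bot,t):
    s=bot.read_state();p=s["ee_pos"]-O
    print(t,round(s["clock"],2),"loc",np.round([p@ux,p@uy,p[2]],2),"F",np.round([s["ft_force"]@ux,s["ft_force"]@uy,s["ft_force"][2]],2),round(s["grip_width"],2));return p@uy
def loc(P):
    p=P-O;return p@ux,p@uy,p[...,2]
E
python3 - <<'E'
from rig import bot
from h import *
print(bot.servo_line(L(0,141.2,78),speed=60));st(bot,"pushed")
bot.dwell(0.2);st(bot,"p")
bot.servo_line(L(0,150,78),speed=40);st(bot,"back")
bot.dwell(.2)
bot.servo_line(L(0,150,180),speed=150);st(bot,"up")
s=bot.read_state();c=bot.read_camera("wrist");cv2.imwrite("pics/w2.png",c["image"])
X,Y,Z=loc(cloud(c,(s["ee_pos"],s["tool_rot"])))
m=(abs(X)<25)&(abs(Y-150)<25)&(Z>85)&(Z<100)
print(m.sum(),X[m].min(),X[m].max(),Y[m].min(),Y[m].max())
for y in (78,0,-78):
    m=(abs(X)<70)&(abs(Y-y)<30)&(Z>88)&(Z<100)
    if m.sum():print(y,m.sum(),np.percentile(X[m],[1,99]),np.percentile(Y[m],[1,99]),np.median(Z[m]))
E
```

```text
False
pushed 8.61 loc [-3.0000e-02  1.4128e+02  7.7980e+01] F [-0.25  0.53  0.34] 37.85
p 8.81 loc [-1.0000e-02  1.4124e+02  7.8000e+01] F [-0.62  0.33 -1.18] 37.65
back 9.18 loc [-8.0000e-02  1.5031e+02  7.7950e+01] F [-1.04 -0.89  0.04] 37.87
up 10.21 loc [ -0.35 149.85 179.17] F [ 0.68 -0.07 -0.69] 38.17
488 -10.474552305266416 10.519707542811993 138.26359641317458 160.11990131000806
78 5391 [-56.75699943  59.29499061] [60.39347775 95.38134279] 92.45956473952708
0 5609 [-57.06723822  59.40389705] [-17.77346165  17.92708426] 92.56331704021115
-78 1851 [-58.53138542  35.44914866] [-85.9113709 -59.4589578] 92.11622621054609
```

View pics/w2.png

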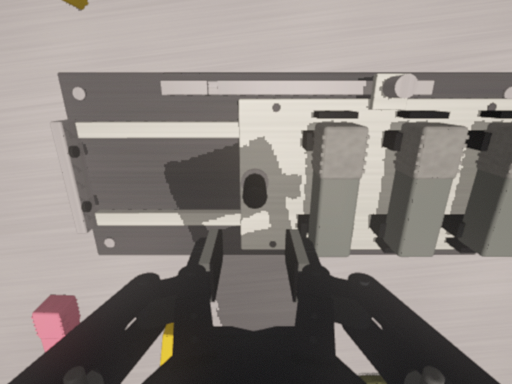

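```bash
cat >> h.py <<'E'
Y0=dict(left=78,middle=0,right=-78)
def pick(bot,n):
    y=Y0[n]
    bot.move_gripper(60,80)
    bot.servo_line(L(0.5,y,180),attitude=Q,speed=150)
    print("hit" if bot.servo_line(L(0.5,y,80),speed=130,until_force=15) else "ok")
    bot.move_gripper(20,80); st(bot,"grip")
    bot.servo_line(L(0.5,y,170),speed=120); st(bot,"lift")
def shake(bot,n,ths,speed=300,h=30):
    y=Y0[n];bot.servo_line(L(-h,y,170),speed=150)
    sg=1
    for t in ths:
        bot.dwell(0.1)
        r=bot.servo_line(L(sg*h,y,170),speed=speed,until_force=t)
        st(bot,f"stroke {sg} th {t} -> {r}")
        if r: bot.servo_line(L(sg*h,y,170),speed=120)
        sg=-sg
E
python3 - <<'E'
from rig import bot
from h import *
pick(bot,"left")
shake(bot,"left",[6,6,10,10,15,15,25,25])
E
```

```text
ok
grip 12.51 loc [ 0.92 78.05 80.94] F [-2.2   0.05  6.87] 33.03
lift 13.41 loc [1.2000e-01 7.7920e+01 1.6924e+02] F [-0.05 -0.08 -3.84] 32.52
stroke 1 th 6 -> True 14.07 loc [  4.03  77.9  167.46] F [-2.33  0.59 -4.28] 32.7
stroke -1 th 6 -> True 14.78 loc [ -7.32  77.57 168.11] F [ 1.02 -0.19 -2.8 ] 33.02
stroke 1 th 10 -> True 15.49 loc [  4.31  77.9  167.56] F [-1.23  0.1  -3.22] 33.07
stroke -1 th 10 -> True 16.21 loc [ -7.32  77.56 168.1 ] F [ 1.08  0.52 -3.62] 33.13
stroke 1 th 15 -> True 16.99 loc [ 35.77  77.76 170.05] F [-0.09 -0.49 -2.88] 32.64
stroke -1 th 15 -> True 17.62 loc [-36.17  77.77 168.22] F [ 0.57 -0.26 -3.66] 32.94
stroke 1 th 25 -> False 18.32 loc [ 30.4   77.85 169.34] F [ 0.28 -1.29 -3.94] 32.94
stroke -1 th 25 -> False 18.77 loc [-31.    78.14 170.56] F [-0.18  0.41 -2.9 ] 33.01
```

Run:
```python
from rig import bot
from h import *
shake(bot,"left",[5,5,8,8,12],speed=170)
```

```text
stroke 1 th 5 -> True 19.33 loc [-20.45  77.91 169.17] F [-0.11 -0.22 -3.54] 32.87
stroke -1 th 5 -> True 20.23 loc [ 19.37  78.01 169.7 ] F [ 0.44  0.44 -3.47] 33.07
stroke 1 th 8 -> False 21.4 loc [ 30.13  77.88 169.4 ] F [-0.95  0.26 -3.66] 33.16
stroke -1 th 8 -> False 22.0 loc [-30.06  78.1  170.53] F [ 1.27 -0.14 -3.7 ] 32.56
stroke 1 th 12 -> False 22.6 loc [ 30.08  77.88 169.38] F [ 0.04  0.7  -2.83] 32.82
```

```bash
cat >> h.py <<'E'
def place(bot,n):
    y=Y0[n]
    bot.servo_line(L(0.5,y,170),attitude=Q,speed=150)
    bot.servo_line(L(0.5,y,98),speed=130)
    print("touch",bot.servo_line(L(0.5,y,80),speed=50,until_force=12)); st(bot,"placed")
    bot.move_gripper(60,80); st(bot,"open")
    bot.servo_line(L(0.5,y,160),speed=150)
E
python3 - <<'E'
from rig import bot
from h import *
place(bot,"left")
s=bot.read_state();c=bot.read_camera("wrist");cv2.imwrite("pics/w3.png",c["image"])
X,Y,Z=loc(cloud(c,(s["ee_pos"],s["tool_rot"])))
for y in (150,78,0,-78):
    m=(abs(X)<70)&(abs(Y-y)<30)&(Z>86)&(Z<100)
    if m.sum():print(y,m.sum(),np.percentile(X[m],[1,99]),np.percentile(Y[m],[1,99]),np.median(Z[m]))
E
```

```text
touch True
placed 24.03 loc [ 0.64 78.07 80.91] F [-3.33  0.1  10.49] 32.84
open 24.41 loc [ 0.18 77.93 80.29] F [-0.08  1.4   0.69] 59.63
150 583 [-9.48976789 10.05442009] [138.84731777 158.31380384] 91.61591303100671
78 6292 [-56.9771359   59.20290438] [60.8910104  95.86623998] 92.31437016211805
0 6146 [-54.92626438  59.86108589] [-17.44027501  18.02024368] 92.46093352926586
-78 6958 [-56.83454645  59.87470217] [-95.22085587 -59.68557019] 92.48855720323311
```

View pics/w3.png

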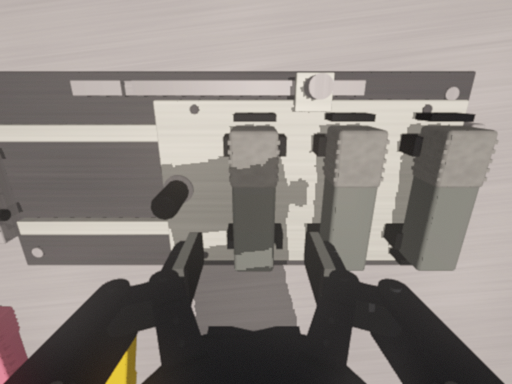

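Left pack is reseated (cap at (253,155), top z 92.3, centred). Carrier unchanged. Next, the middle one.

Run:
```python
from rig import bot
from h import *
pick(bot,"middle")
shake(bot,"middle",[25,25,15,15,10,10,40,40])
```

```text
ok
grip 27.32 loc [ 9.200e-01 -3.000e-02  8.091e+01] F [-1.51 -0.43  6.91] 32.69
lift 28.22 loc [1.3000e-01 2.0000e-02 1.6926e+02] F [ 0.35 -0.16 -3.2 ] 33.13
stroke 1 th 25 -> False 29.02 loc [ 3.0560e+01 -6.0000e-02  1.6917e+02] F [-1.54  0.5  -3.61] 33.04
stroke -1 th 25 -> False 29.47 loc [-3.0920e+01  5.0000e-02  1.7051e+02] F [ 0.26  0.31 -3.1 ] 32.99
stroke 1 th 15 -> False 29.92 loc [ 3.0650e+01 -6.0000e-02  1.6926e+02] F [-0.6  -0.15 -3.82] 32.64
stroke -1 th 15 -> False 30.37 loc [-3.0900e+01  5.0000e-02  1.7052e+02] F [ 0.61  0.25 -3.08] 32.78
stroke 1 th 10 -> True 30.68 loc [4.2300e+00 1.0000e-02 1.6765e+02] F [-1.5   0.51 -3.03] 32.74
stroke -1 th 10 -> True 31.39 loc [ -7.48   0.   168.18] F [ 1.97  0.72 -3.63] 32.65
stroke 1 th 40 -> False 32.24 loc [ 3.0780e+01 -5.0000e-02  1.6924e+02] F [ 0.07  0.19 -3.9 ] 32.63
stroke -1 th 40 -> False 32.69 loc [-3.0760e+01  5.0000e-02  1.7057e+02] F [ 0.8   0.85 -3.57] 32.69
```

Run:
```python
from rig import bot
from h import *
place(bot,"middle")
pick(bot,"right")
shake(bot,"right",[25,25,15,15])
```

```text
touch True
placed 34.12 loc [6.400e-01 1.000e-02 8.093e+01] F [-2.48 -0.05 11.06] 33.08
open 34.5 loc [ 2.100e-01 -1.000e-02  8.037e+01] F [-0.62 -0.84  0.35] 60.02
ok
grip 37.36 loc [  0.92 -78.1   80.93] F [-1.32 -1.    7.64] 33.02
lift 38.26 loc [ 1.1000e-01 -7.7930e+01  1.6925e+02] F [-0.04 -0.19 -3.54] 32.91
stroke 1 th 25 -> False 39.06 loc [ 30.66 -77.91 169.16] F [ 0.1  -0.28 -4.05] 32.72
stroke -1 th 25 -> False 39.51 loc [-30.86 -78.05 170.51] F [-0.17  0.24 -3.16] 32.88
stroke 1 th 15 -> True 39.89 loc [ 35.63 -78.15 170.2 ] F [-0.81  0.39 -3.94] 32.73
stroke -1 th 15 -> True 40.52 loc [-36.16 -77.47 168.15] F [-0.8  -0.73 -2.88] 32.85
```

```bash
cat >> h.py <<'E'
def probe(bot,n,speeds,h=30):
    y=Y0[n];bot.servo_line(L(-h,y,170),attitude=Q,speed=150)
    sg=1
    for v in speeds:
        bot.servo_line(L(sg*h,y,170),speed=v)
        F=[]
        for i in range(24):
            F.append(bot.read_state()["ft_force"]@ux);bot.dwell(0.005)
        print(round(bot.read_state()["clock"],2),v,sg,np.round(F,1).tolist());sg=-sg
E
python3 - <<'E'
from rig import bot
from h import *
probe(bot,"right",[200,200,300,300])
E
```

```text
41.67 200 1 [-1.2, 0.3, -0.4, -1.0, -0.6, 1.3, -1.0, -0.6, 0.1, 0.7, 0.3, -0.1, -0.1, -1.2, -0.7, 0.2, -0.2, 0.3, -0.4, 0.5, -0.2, -0.5, -0.6, 0.0]
42.33 200 -1 [1.2, -0.4, 0.2, 0.6, 0.2, 0.8, -0.3, 0.4, 0.3, 1.1, 1.1, -0.0, 0.5, -0.2, 0.1, 1.5, -0.3, 0.3, 0.2, -0.7, 0.3, 0.4, -0.1, -0.3]
42.88 300 1 [-0.8, -0.9, -0.1, -0.1, -0.1, -0.9, -0.8, -0.7, -0.2, -0.1, -1.0, -0.1, -1.7, -0.6, -0.3, 0.7, 0.1, 0.6, -0.8, -0.4, -0.0, -0.4, -0.2, 0.5]
43.42 300 -1 [1.0, 0.2, 0.4, 1.1, 0.3, 0.3, 1.0, -0.3, 0.2, -0.2, -0.7, 0.5, -0.7, 0.2, 0.4, -0.3, -0.4, 0.4, 1.6, -0.4, -0.4, 1.1, -0.3, 0.6]
```

Run:
```python
from rig import bot
from h import *
shake(bot,"right",[12,12],speed=230)
place(bot,"right")
pick(bot,"middle")
shake(bot,"middle",[12,12,8,8],speed=230)
shake(bot,"middle",[8,8],speed=170)
```

```text
stroke 1 th 12 -> False 44.18 loc [ 30.15 -77.94 169.46] F [-0.52  0.45 -3.73] 33.1
stroke -1 th 12 -> False 44.69 loc [-30.51 -78.05 170.6 ] F [ 0.81  0.34 -2.9 ] 33.05
touch True
placed 46.12 loc [  0.64 -78.06  80.91] F [-4.18 -0.13  9.62] 33.19
open 46.5 loc [  0.17 -77.96  80.32] F [-0.   -0.97 -0.67] 60.17
ok
grip 49.36 loc [ 9.200e-01 -2.000e-02  8.088e+01] F [-2.42 -1.01  6.78] 33.06
lift 50.26 loc [ 1.0000e-01 -1.0000e-02  1.6925e+02] F [-0.1  -0.38 -3.5 ] 33.02
stroke 1 th 12 -> False 51.12 loc [ 3.0430e+01 -5.0000e-02  1.6926e+02] F [-0.36  1.1  -3.42] 33.34
stroke -1 th 12 -> False 51.62 loc [-3.0670e+01  5.0000e-02  1.7051e+02] F [-0.22 -0.92 -3.08] 32.77
stroke 1 th 8 -> True 51.93 loc [-9.9700e+00  1.0000e-02  1.6898e+02] F [-0.13 -0.18 -3.46] 32.66
stroke -1 th 8 -> True 52.75 loc [  8.56   0.   169.5 ] F [ 0.58 -0.99 -3.27] 32.79
stroke 1 th 8 -> False 54.1 loc [ 2.9830e+01 -1.0000e-02  1.6952e+02] F [-0.04 -0.27 -2.25] 33.13
stroke -1 th 8 -> False 54.7 loc [-3.0030e+01  2.0000e-02  1.7054e+02] F [ 0.11  1.14 -3.18] 33.03
```

```bash
cat >> h.py <<'E'
def mom(bot,n,k=20):
    M=[]
    for i in range(k):
        s=bot.read_state();M.append([s["moment"]@ux,s["moment"]@uy,s["moment"][2],s["ft_force"][2]]);bot.dwell(0.008)
    M=np.array(M);print(n,round(s["clock"],2),M.mean(0).round(4),"sem",(M.std(0)/k**.5).round(4))
E
python3 - <<'E'
from rig import bot
from h import *
for sg in (1,-1,1,-1):
    r=bot.servo_line(L(sg*30,0,170),speed=300,until_force=15 if sg>0 else 15)
    mom(bot,(sg,r))
E
```

```text
(1, False) 55.21 [ 1.3000e-03  2.7700e-02 -6.3000e-03 -3.3295e+00] sem [0.0053 0.0069 0.0067 0.1414]
(-1, False) 55.73 [-0.011  -0.0441 -0.006  -3.1636] sem [0.0058 0.0061 0.0059 0.1582]
(1, False) 56.24 [ 2.8000e-03  3.1500e-02 -2.0000e-04 -3.3572e+00] sem [0.0058 0.0068 0.0065 0.141 ]
(-1, False) 56.76 [-0.0102 -0.0482 -0.0036 -3.3487] sem [0.0056 0.0069 0.0061 0.1111]
```

Run:
```python
from rig import bot
from h import *
bot.servo_line(L(150,0,206),attitude=Q,speed=90)
bot.dwell(0.3);mom(bot,"final");st(bot,"final")
c=bot.read_camera("scene");cv2.imwrite("pics/s9.png",c["image"]);X,Y,Z=loc(cloud(c))
d=bot.read_camera("side");cv2.imwrite("pics/d9.png",d["image"]);A=loc(cloud(d))
for X,Y,Z in ((X,Y,Z),A):
  for y in (150,78,-78):
    m=(abs(X)<70)&(abs(Y-y)<30)&(Z>84)&(Z<100)
    if m.sum():print(y,m.sum(),np.percentile(X[m],[1,99]).round(1),np.percentile(Y[m],[1,99]).round(1),np.median(Z[m]).round(1))
```

```text
final 59.42 [ 0.0047 -0.0347 -0.0112 -3.173 ] sem [0.0063 0.007  0.0079 0.1077]
final 59.42 loc [ 1.5000e+02 -3.0000e-02  2.0604e+02] F [ 0.52 -0.5  -3.01] 32.87
150 37 [-11.1  11.1] [140.6 160.7] 91.0
78 89 [-56.8  61.3] [76.5 96.9] 91.9
-78 350 [-57.3  60.2] [-94.4 -59. ] 92.1
150 56 [-12.1   9.5] [139.8 160.1] 92.9
78 490 [-59.5  57.1] [60.  98.5] 93.2
-78 408 [-60.1  58. ] [-96.6 -56.7] 93.2
```

```bash
python3 -c "
import cv2,numpy as np
a=cv2.imread('pics/s9.png')[100:300,150:400];b=cv2.imread('pics/d9.png')[100:340,130:380]
cv2.imwrite('pics/fin.png',np.vstack([cv2.resize(a,(375,300)),cv2.resize(b,(375,300))]))"
```

```text
(no output)
```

View pics/fin.png

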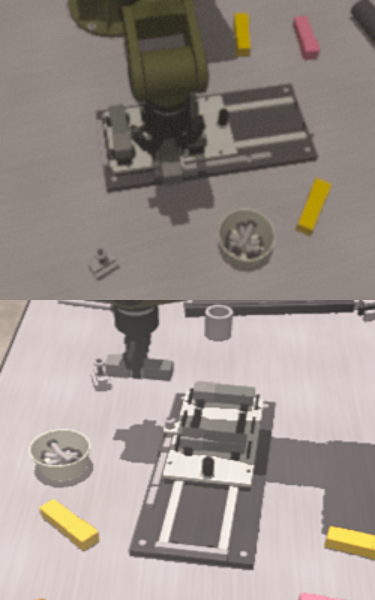

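```bash
python3 -c "
from rig import bot
print(bot.finish_job())"
```

```text
the job is handed in; nothing more can be done
None
```

I slid the carrier to the next station and identified the middle pack as the loose one. I handed the job in with that pack held out past the far side of the slide.

- **Carrier:** the push post moved about 160.2 mm in the wrist camera. No push force remained after I backed off, and the last pictures show the post still at that station.
- **Left and right packs:** I lifted and shook each, then set it back. Both cameras show them at their nest points, tops at about 92–93 mm.
- **How I found the loose pack:** I never caught a sharp knock as a force reading, because the interface only reports force after each stroke ends. I relied on two indirect signs:
  - At 300 mm/s with a 15 N threshold, the left and right packs tripped on both of their strokes. The middle pack never did in six.
  - The middle pack's static moment about the slide's y flipped repeatably with the last stroke direction (+0.03 against −0.045 N·m). That roughly fits a 0.25 kg cutter moving 22 mm, for which I expected a change of about 0.054 N·m and measured about 0.075. I did not measure the moment on the other two packs.
- **Final hold:** the gripper stood 150 mm beyond the slide's middle line, which puts the pack's centre about 200 mm above the bench. The pack was level and still at a finger opening of 33 mm, and the moment still showed the cutter at its rear end (−0.035 N·m). The clock read about 59.5 s.
- **Bystanders:** I did nothing near the bushing, clamp block or tub, and they look undisturbed in the final pictures. I did not measure their positions.

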